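Plug the filler tube into the water filter

TASK

Take the grooved steel filler tube out of the rack and push it, nose down, into the open push-in coupling on top of the water filter, past the grip until it is caught and comes up firm, without ever forcing it (push and pull with no more than about 20 N). Then, holding only the tube, tug it gently upward until the coupling's collar lifts nearly its full 4 mm and keep it there for a moment, to prove that the grip holds. Last, let it settle back and let go, leaving the tube standing upright in the coupling and the other things where they were.

Things in the scene. Friction and masses are not known exactly. Their poses are not given: they have to be found in the camera images.
- tube_grip (a point): Centre of the black grip sleeve (23 mm diameter, 40 mm long) of the loose steel filler tube (150 g, 145 mm long, 19 mm diameter) that stands upright in a hole of the rack. The point lies on the tube's axis, 85 mm above its lower tip and 60 mm below its top; local z runs up the tube.
- tube_tip (a point): Lower tip of the filler tube, on its axis; local z runs up the tube. From the tip up: a conical nose, 10 mm across at the tip and 19 mm at 9 mm up, 3 mm of cylinder, then from 12 to 22 mm up a square-shouldered groove 13 mm in diameter, then 19 mm again.
- tube: The filler tube; its origin is the lower tip, z runs up the tube. Pushed in, its nose first spreads the coupling's jaws (4 to 12 N), then meets a sprung valve (1.5 N/mm) when the tip is 15 to 16 mm below the jaws' top; the jaws snap into the groove at 17 to 18 mm, and 1 to 2 mm further the valve stops hard, so that the push rises steeply past 12 N.
- rack: Fixed white rack block, 70 x 200 x 45 mm (its own x, y, z; turned about z), origin at the centre of its underside. Three holes 22 mm wide, 35 mm deep, in a row along its y at -70, 0 and +70 mm. The filler tube stands in one end hole, a wooden pestle in the other; which is which varies.
- filter: Fixed water filter with the open coupling: white canister, 80 mm diameter, grey pipe stubs reaching 64 mm out along its own x at 50 mm height; on top the grey coupling, 48 mm diameter, from 78 to 132 mm height, its collar up to 140 mm. Origin at the centre of the underside. A second filter just like it stands near; its coupling is closed by a domed plug.
- mouth (a point): Centre of the open coupling's mouth, level with the top of the lowered collar, 140 mm above the table; z up. Bore vertical, 22 mm wide. Inside, two sprung jaws, 5 mm high, whose top lies 14 to 34 mm below the mouth, not known beforehand and not to be seen. The tip ends 31 to 54 mm below the mouth. Once in the groove the jaws hold against any pull up to 20 N.
- collar (a joint): Lift in m of the coupling's collar, the ring of 42 mm diameter and 8 mm height around the mouth: 0 down, 0.004 fully up. A spring holds it down with 3 N at rest plus 2 N per mm of lift (11 N fully up). It rises when the caught tube is pulled up and falls back when the pull ends; it must not be touched with the fingers.
- spare_top (a point): Top of the fat domed plug (32 mm across) that closes the second filter's coupling, 162 mm above the table; that filter is fixed and otherwise of the same shape and size.
- pestle: Loose wooden pestle, 152 mm long, up to 26 mm diameter near the top, standing in the rack; origin at its lower end. Leave it.
- bowl_a: Loose paper bowl, 124 mm across, 62 mm high; origin under its centre. Leave it.
- bowl_b: Loose paper bowl, 124 mm across, 62 mm high; origin under its centre. Leave it.
- lids: Loose stack of bowl lids, 120 mm across, 50 mm high; origin under its centre. Leave it.
- bottle: Loose amber glass bottle, 60 mm across, 170 mm high; origin under its centre. Leave it.
- cup: Loose steel cup, 58 mm across, 65 mm high; origin under its centre. Leave it.
- spoon: Loose spoon, 200 mm long, lying on the table. Leave it.
Mind the look-alikes: they are no part of the job. Of the things shaped like the tube, the bare steel one is meant. What is shaped like the filter but turquoise is not meant.

How it is judged (in metres and radians):
On the way, in this order (a step that is already met when the one before it is completed fails the run):
1. the tube's tip is pushed at least 28 mm down into the mouth of the open coupling (z of tube_tip in the frame of mouth below -0.028 m and horizontal distance between tube_tip and mouth below 0.006 m), for 0.1 s.
2. a tug on the tube lifts the collar by more than 2.5 mm for 0.3 s, the tube staying in (value of joint collar above 0.0025 m and z of tube_tip in the frame of mouth below -0.022 m and horizontal distance between tube_tip and mouth below 0.006 m), for 0.3 s.
At the end, for the whole second after the job is handed in: The tube stands in the open coupling, released and at rest: tip more than 27 mm below the mouth and within 5 mm of its axis, tube within 0.17 rad of upright, collar back down (under 1 mm) (z of tube_tip in the frame of mouth below -0.027 m and horizontal distance between tube_tip and mouth below 0.005 m and angle between tube_tip's own z axis and vertical below 0.17 rad and value of joint collar below 0.001 m and linear speed of tube below 0.02 m/s and contact force between the fingers and tube below 0.1 N); the robot touches nothing.
It fails at once if the tube is forced: contact forces between it and the filter's coupling, the sprung jaws' own pinch of about 10 N included, add up to more than 32 N (contact force between tube and filter above 32 N).
It fails at once if the fingers push or lift the filter or its collar (over 3 N) (contact force between the fingers and filter above 3 N).
It fails at once if a bystander is moved more than 30 mm (distance of any of pestle, bowl_a, bowl_b, lids, bottle, cup, spoon from where it was at the start of the episode above 0.03 m).
It also fails if it takes over 48 s, if anything falls off the work surface, if the arm or the gripper's body presses on something with over 40 N, if the wrist force passes 120 N, or if a joint passes its speed limit or range.

ROBOT

A 6-joint arm with a two-finger parallel gripper is mounted at the origin on the work surface. World frame = base frame: x ahead of the robot, y to its left, z up, the work surface at z = 0. Lengths are in mm, angles in rad, forces in N, time in s.
With the tool pointing down it reaches from about 300 to 875 mm from the base axis. Payload 6.4 kg.
Tool frame: the origin (TCP) lies midway between the tips of the shut fingers; the grasp point (between the pads) lies 19 mm behind it (r.pinch_z is the distance from the TCP to the grasp point, in mm); z points along the fingers, x is the direction in which the jaws open and shut, and the axes are right-handed (so a half turn about z gives the same grasp; the last joint's range is limited). The gripper opens to 85 mm and grips with 20 to 120 N. Pads are 22 mm wide; open, the fingers measure 114 mm over their backs; the gripper's body (76 mm by 85 mm) begins 54 mm behind the grasp point. The pads swing forward as they close: fully open they stand 13 mm farther back than shut.
Start: joints at [-1.476, 0.181, 1.607, -0, 1.354, -0.206], TCP at [170.38, -549.192, 231.288] pointing down, gripper open.
Joint ranges: [-2.99, 2.99], [-0.89, 2.07], [0.3, 2.58], [-1.14, 4.28], [0, 2.63], [-3.12, 3.12]. Speed limits (rad/s): [2.57, 2.57, 3.01, 3.14, 3.14, 3.14].

INTERFACE

Orientations are given as [roll, pitch, yaw] about the fixed x, y, z axes, in that order (R = Rz(yaw) Ry(pitch) Rx(roll)).
In Python, from plant import r, vision gives the robot as it stands. The module is installed in compiled form; this text tells all that it offers.
- The arm moves only by the shell command python3 -m handwheel 'ROWS' [FORCE]. ROWS is JSON, a list of rows, each a list of 5 numbers: the shift along the tool's x, y, z in cm, then the turn about the tool's z in rad, then the finger opening in cm, from 0 to 8.54. In form: [[tx, ty, tz, spin, gripper], ...]. A call has 1 to 8 rows; each row is the pose to reach, as a shift and turn from the pose commanded when the call began, along the tool's axes at that moment; what a row does not reach only later rows make up. A row lasts 1/10 s, in which the tool goes at most 50 mm and 8.59 degrees, less where a joint would pass 70% of its speed; a pose out of reach is approached as far as the arm can. A call with a gripper value outside its range is refused whole. The fingers move at their own pace and stop on an object; FORCE is the grip in N (left out, the last holds). Time passes only in rows, so rows that repeat a pose let the fingers close. It gives the time, the measured TCP pose, the force and the opening at its end, in the units of the state.
- r.state(): the state, without advancing time (a new reading comes with each control period).
- vision.camera(name): name is "side" or "top"; returns a dict with "color" (384x512x3 uint8, red, green, blue), "range_z" (384x512 float32, mm along the optical axis (not along the pixel's ray), 0 where there is no reading), "camera_matrix" (3x3 intrinsics, pixels), "cam_to_world" (4x4, takes a point from camera to world coordinates). Camera axes: x right, y up, looking along -z (the intrinsics and any distortion apply to the point x, -y, -z); pixel columns grow to the right and rows downward; lengths in mm; the calibration is good to about 2 mm. A picture is of the moment at which its call begins.
- r.hand_in(): hands the job in, once; it reports no verdict.
Trained networks look in the newest picture that a camera, given by its name, has taken for a name from the list of things; names that differ only in an ending like _2 or _b are one class to them, and where a whole thing is asked for, a point or a joint stands for the part that bears it (a point fixed in the world has none). Each returns a list of dicts, best first, with "score" (0 to 1); they miss things now and then, are a little off and sometimes report something else, mostly with a low value. They report only what shows in the picture. A call takes as long as a camera call. They do not tell look-alikes from the thing itself.
- vision.recognise(camera, name): "at" ([x, y, z] in mm, in the coordinates of the camera as it stood for that picture, good to about 4 mm: the middle of the surface that is visible of it).
- vision.mark_of(camera, name): "at" ([x, y, z] in mm, in the coordinates of the camera as it stood for that picture, good to about 4 mm: a listed point, or the origin of a listed thing).
The state is a dict: "time": time; "qpos": joint angles; "qvel": joint speeds; "effort": joint torques, N m; "eef_pos": TCP position; "eef_rot": TCP orientation; "ft_force": force on the tool from outside, world axes, zero at the start; "ft_torque": the same for the moment, N m; "width": finger opening in mm.
Only numpy, scipy, OpenCV 4.12 (cv2) and the standard library are available. Lean on these libraries where they do the work, as an engineer would, in place of code of your own. Each camera call takes 0.05 s, during which the arm holds its last target.

## Working session

There is one attempt and no reset: what is moved stays moved. The work goes in short steps, Python scripts to look and compute and a shell command to move; the robot and the scene stay as the last step left them, time stands still between calls to the robot, and variables do not carry over. Pictures are saved under pics/ and viewed, and the job is handed in when it is done.

```bash
mkdir -p pics; cat > h.py <<'E'
import numpy as np, cv2
from plant import r, vision
def grab(n):
    d=vision.camera(n); np.savez('last_%s.npz'%n,**d); return d
def xyz(d):
    K=d['camera_matrix'];z=d['range_z'];h,w=z.shape
    u,v=np.meshgrid(np.arange(w),np.arange(h))
    p=np.stack([(u-K[0,2])/K[0,0]*z,-(v-K[1,2])/K[1,1]*z,-z,np.ones_like(z)],-1)
    return (p@d['cam_to_world'].T)[...,:3]
def tow(d,a): return (d['cam_to_world']@np.r_[a,1])[:3]
E
python3 - <<'E'
from h import *
for n in('top','side'):
    d=grab(n); cv2.imwrite('pics/%s0.png'%n,d['color'][...,::-1])
    print(n,d['camera_matrix'].tolist(),d['cam_to_world'].round(2).tolist())
    for t in('tube_grip','tube_tip','rack','filter','mouth','spare_top','pestle'):
        for f in (vision.mark_of,):
            print(t,[(round(o['score'],2),tow(d,o['at']).round(0).tolist()) for o in f(n,t)[:3]])
print(r.state())
E
```

```text
top [[404.66503529805357, 0.0, 253.8766022267724], [0.0, 404.66503529805357, 193.77292480853123], [0.0, 0.0, 1.0]] [[-0.03, 0.99, -0.14, 425.86], [-1.0, -0.03, -0.0, -16.72], [-0.0, 0.14, 0.99, 1122.09], [0.0, 0.0, 0.0, 1.0]]
tube_grip [(0.7, [683.0, 279.0, 79.0]), (0.68, [587.0, 223.0, 97.0]), (0.53, [559.0, 287.0, -4.0])]
tube_tip [(0.63, [676.0, 285.0, -1.0]), (0.41, [583.0, 219.0, 8.0])]
rack [(0.77, [558.0, 286.0, 1.0]), (0.62, [751.0, -40.0, -3.0])]
filter [(0.94, [518.0, -169.0, -0.0]), (0.79, [692.0, -193.0, -1.0])]
mouth [(0.76, [518.0, -169.0, 140.0]), (0.7, [691.0, -196.0, 139.0])]
spare_top [(0.87, [568.0, 8.0, 159.0]), (0.23, [516.0, -170.0, 142.0])]
pestle [(0.77, [537.0, 350.0, 10.0])]
side [[385.48388467989884, 0.0, 253.41172489426367], [0.0, 385.48388467989884, 191.90015803251185], [0.0, 0.0, 1.0]] [[-0.99, 0.1, -0.07, 466.43], [-0.12, -0.72, 0.68, 659.74], [0.02, 0.68, 0.73, 864.95], [0.0, 0.0, 0.0, 1.0]]
tube_grip [(0.68, [584.0, 219.0, 96.0]), (0.63, [684.0, 287.0, 86.0])]
tube_tip [(0.65, [589.0, 222.0, 7.0]), (0.59, [678.0, 286.0, -1.0])]
rack [(0.95, [556.0, 28
[... 234 characters left out ...]
, [535.0, 356.0, 13.0])]
{'time': 0.8, 'qpos': array([-1.47628836e+00,  1.80725774e-01,  1.60697990e+00,  9.18967835e-06,
        1.35381044e+00, -2.06291170e-01]), 'qvel': array([-1.14667279e-03,  4.52716964e-04,  4.63770094e-05, -3.53153963e-04,
       -1.32662637e-03,  4.01448627e-04]), 'effort': array([-6.40025755e-04, -4.44796872e+01, -3.51659703e+01, -1.44726287e-04,
        6.76745749e-04,  2.11699398e-05]), 'eef_pos': array([ 170.39004854, -549.20282417,  231.33996151]), 'eef_rot': array([ 3.14158576e+00, -7.67481997e-05, -1.26999917e+00]), 'ft_force': array([-0.23960945,  1.27261765, -0.91116596]), 'ft_torque': array([0.00615157, 0.02512029, 0.02162325]), 'width': 85.28430662334573}
```

View pics/top0.png

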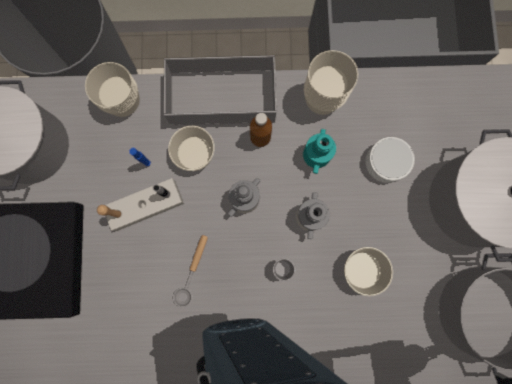

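View pics/side0.png

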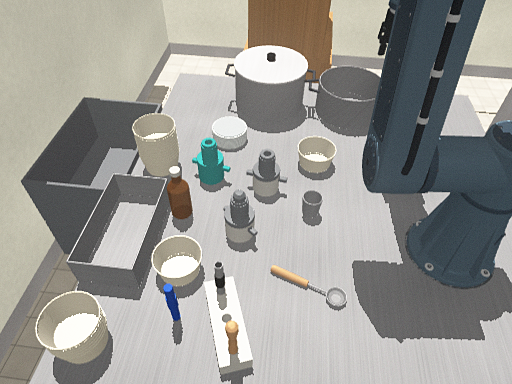

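```bash
python3 - <<'E'
from h import *
a=dict(np.load('last_top.npz'));b=dict(np.load('last_side.npz'))
f=lambda d,x,y,w,h,s:cv2.resize(d['color'][y:y+h,x:x+w,::-1],(w*s,h*s),interpolation=cv2.INTER_CUBIC)
A=np.hstack([f(a,95,140,100,90,4),f(a,270,130,100,90,4)])
B=np.hstack([f(b,150,250,100,60,4),f(b,190,135,100,60,4)])
cv2.imwrite('pics/crop0.png',np.vstack([A,B]))
# steel tube
P=xyz(a);S=xyz(b)
allp=np.vstack([P.reshape(-1,3)[a['range_z'].ravel()>0],S.reshape(-1,3)[b['range_z'].ravel()>0]])
for nm,c,rad,lo,hi in(('tubeT',(584,220),40,125,200),('tubeG',(584,220),40,70,160),('mouth',(518,-169),40,125,150)):
  for s,Q,d in(('top',P,a),('side',S,b)):
    q=Q.reshape(-1,3)[d['range_z'].ravel()>0]
    m=(np.hypot(q[:,0]-c[0],q[:,1]-c[1])<rad)&(q[:,2]>lo)&(q[:,2]<hi)
    q=q[m];print(nm,s,len(q),q.mean(0).round(1),q.min(0).round(1),q.max(0).round(1))
    if nm!='tubeG':
        print(q[np.argsort(-q[:,2])][:14].round(0).tolist())
E
```

```text
tubeT top 71 [583.2 219.  149.8] [575.2 211.7 125.3] [592.5 230.3 158.1]
[[590.0, 226.0, 158.0], [577.0, 219.0, 158.0], [587.0, 222.0, 158.0], [582.0, 222.0, 158.0], [585.0, 222.0, 158.0], [587.0, 227.0, 158.0], [582.0, 227.0, 157.0], [580.0, 222.0, 157.0], [585.0, 224.0, 157.0], [592.0, 220.0, 157.0], [592.0, 217.0, 157.0], [578.0, 224.0, 156.0], [580.0, 227.0, 156.0], [578.0, 217.0, 156.0]]
tubeT side 117 [583.7 226.  147.6] [574.9 213.7 126. ] [594.  232.3 160.7]
[[583.0, 222.0, 161.0], [579.0, 227.0, 158.0], [586.0, 216.0, 158.0], [587.0, 231.0, 158.0], [591.0, 226.0, 158.0], [590.0, 231.0, 158.0], [588.0, 218.0, 158.0], [575.0, 226.0, 158.0], [592.0, 218.0, 158.0], [585.0, 223.0, 158.0], [584.0, 217.0, 157.0], [581.0, 217.0, 157.0], [584.0, 225.0, 157.0], [582.0, 225.0, 157.0]]
tubeG top 128 [581.9 217.1 128.8] [573.1 209.6  73.1] [595.3 230.3 158.1]
tubeG side 243 [583.1 228.  123.6] [573.5 213.7  70.1] [595.9 234.  158.4]
mouth top 240 [ 516.1 -166.8  137.7] [ 493.9 -190.8  125. ] [ 541.1 -145.3  144.5]
[[520.0, -152.0, 145.0], [525.0, -154.0, 144.0], [507.0, -175.0, 144.0], [515.0, -180.0, 144.0], [520.0, -154.0, 144.0], [510.0, -180.0, 144.0], [530.0, -162.0, 144.0], [529.0, -174.0, 144.0], [530.0, -169.0, 143.0], [508.0, -151.0, 143.0], [501.0, -158.0, 143.0], [524.0, -186.0, 143.0], [508.0, -154.0, 143.0], [520.0, -181.0, 143.0]]
mouth side 187 [ 516.4 -161.4  136.1] [ 493.3 -185.8  125.2] [ 539.6 -142.1  144. ]
[[505.0, -161.0, 144.0], [507.0, -152.0, 144.0], [531.0, -166.0, 143.0], [512.0, -148.0, 143.0], [518.0, -182.0, 143.0], [527.0, -159.0, 143.0], [521.0, -147.0, 142.0], [529.0, -176.0, 142.0], [533.0, -154.0, 142.0], [504.0, -180.0, 142.0], [513.0, -183.0, 142.0], [507.0, -158.0, 142.0], [537.0, -167.0, 142.0], [499.0, -164.0, 142.0]]
```

View pics/crop0.png

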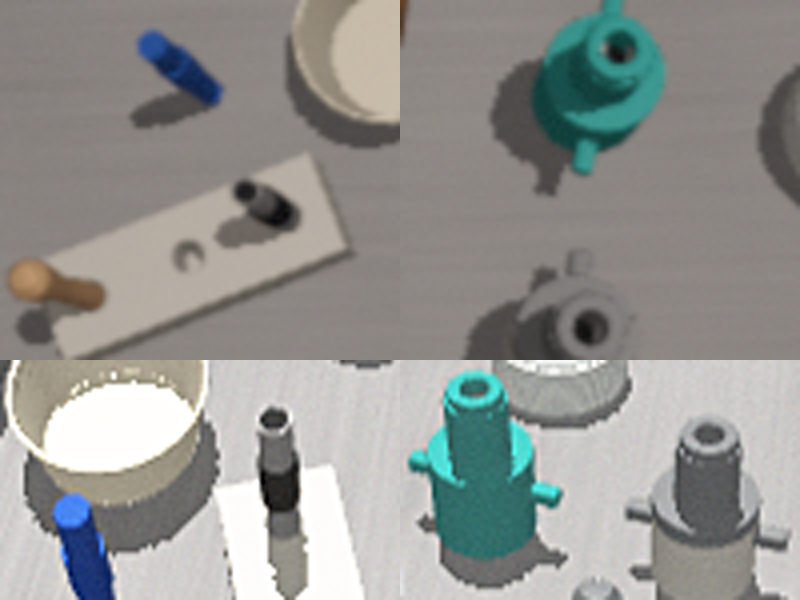

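```bash
cat >> h.py <<'E'
from scipy.optimize import least_squares
def cloud(d):
    q=xyz(d).reshape(-1,3);return q[d['range_z'].ravel()>0]
def sel(q,c,rad,lo,hi): return q[(np.hypot(q[:,0]-c[0],q[:,1]-c[1])<rad)&(q[:,2]>lo)&(q[:,2]<hi)]
def cyl(q,c,R):  # vertical-ish cylinder, one-sided visible, known radius
    f=lambda p:np.hypot(q[:,0]-p[0]-p[2]*(q[:,2]-100),q[:,1]-p[1]-p[3]*(q[:,2]-100))-R
    g=lambda p:np.hypot(q[:,0]-p[0],q[:,1]-p[1])-R
    return least_squares(f,[*c,0,0],loss='soft_l1').x, least_squares(g,c,loss='soft_l1').x
def ring(q,c,ri,ro):
    best=None
    for dx in np.arange(-8,8.1,.5):
        for dy in np.arange(-8,8.1,.5):
            h=np.hypot(q[:,0]-c[0]-dx,q[:,1]-c[1]-dy)
            s=(np.maximum(ri-h,0)**1+np.maximum(h-ro,0)**1).sum()
            if best is None or s<best[0]:best=(s,c[0]+dx,c[1]+dy)
    return best
E
python3 - <<'E'
from h import *
for n in('top','side'):
    d=dict(np.load('last_%s.npz'%n));q=cloud(d)
    t=q[(abs(q[:,2])<25)&(abs(q[:,0]-520)<180)&(abs(q[:,1])<250)];print(n,'table z',np.median(t[:,2]),'rack z',np.median(sel(q,(560,290),25,35,55)[:,2]))
    print('collar',ring(sel(q,(518,-169),30,138,150),(517,-168),11,21), 'cyl',cyl(sel(q,(518,-169),32,85,128),(518,-169),24))
    print('sleeve',cyl(sel(q,(584,222),22,78,112),(584,222),11.5),'top',cyl(sel(q,(584,222),22,120,152),(584,222),9.5)[1])
    print('disc',ring(sel(q,(584,222),22,153,170),(584,222),0,9.5))
print(r.pinch_z)
E
```

```text
top table z 0.2971187404639295 rack z 44.26678714615332
collar (np.float64(0.0), np.float64(517.0), np.float64(-168.0)) cyl (array([ 5.20830073e+02, -1.50359587e+02, -5.33081267e-01, -3.75011461e-01]), array([ 522.25521387, -152.59626193]))
sleeve (array([ 5.84760553e+02,  2.21470218e+02, -1.20031934e-02,  1.96670707e-02]), array([584.79002618, 221.4149107 ])) top [584.66109442 221.3974305 ]
disc (np.float64(0.03624704408895241), np.float64(584.0), np.float64(221.5))
side table z 1.5775006538590333 rack z 46.14729512236647
collar (np.float64(5.163813462407054), np.float64(517.5), np.float64(-167.0)) cyl (array([ 5.17104207e+02, -1.67902057e+02, -1.35980378e-03,  5.11950980e-03]), array([ 517.08632738, -167.86408214]))
sleeve (array([ 5.84855999e+02,  2.21491912e+02,  8.90263004e-03, -1.10613772e-02]), array([584.82423754, 221.56681306])) top [584.72068519 221.58463385]
disc (np.float64(0.7857255387145177), np.float64(584.0), np.float64(223.0))
18.700000000000003
```

```bash
python3 -m handwheel '[[-2.8,-2.8,0,0,6],[-5.6,-5.6,0,0,6],[-8.4,-8.6,0,0,6],[-11.2,-11.4,0,0,6],[-14,-14.2,0,0,6],[-17,-17.4,0,0,6],[-20,-20.4,0,0,6],[-23,-23.4,0,0,6]]' 30
python3 -m handwheel '[[-3,-3,0,0,6],[-6,-6,0,0,6],[-9,-9,0,0,6],[-12,-12,0,0,6],[-15,-15,0,0,6],[-18,-18,0,0,6],[-21,-21,0,0,6],[-24,-24,0,0,6]]'
python3 - <<'E'
from h import *
s=r.state();p=s['eef_pos'];y=s['eef_rot'][2];d=np.array([584.7,221.5])-p[:2]
print(s['time'],p,s['eef_rot'],d@[np.cos(y),np.sin(y)],d@[np.sin(y),-np.cos(y)])
E
```

```text
time: 1.6
eef_pos: [326.3, -258.7, 231.5]
eef_rot: [-3.141, -0.001, -1.27]
ft_force: [0.4, 0.1, 0.7]
width: 60.3
time: 2.4
eef_pos: [484.5, 42.0, 231.6]
eef_rot: [-3.141, -0.0, -1.27]
ft_force: [0.9, -1.5, -0.3]
width: 60.0
2.4 [484.52583984  41.9508317  231.58721593] [-3.14085660e+00 -4.83848036e-04 -1.26973445e+00] -141.7683379276351 -148.91106258511496
```

```bash
python3 -m handwheel '[[-3,-3.2,0,0,6],[-6,-6.3,0,0,6],[-9,-9.5,0,0,6],[-11.5,-12,0,0,6],[-13.5,-14,0,0,6],[-14.3,-15,0,0,6],[-14.3,-15,0,0,6],[-14.3,-15,0,0,6]]'
python3 - <<'E'
from h import *
s=r.state();p=s['eef_pos'];y=s['eef_rot'][2];d=np.array([584.7,221.5])-p[:2]
print(s['time'],p,s['eef_rot'],d@[np.cos(y),np.sin(y)],d@[np.sin(y),-np.cos(y)])
E
```

```text
time: 3.2
eef_pos: [584.4, 220.3, 231.0]
eef_rot: [3.141, -0.0, -1.27]
ft_force: [-0.4, -0.9, -0.5]
width: 60.0
3.2 [584.35663769 220.34642116 230.99272288] [ 3.14060223e+00 -3.95157827e-04 -1.27010976e+00] -1.0001259602387618 -0.6696192128512197
```

```bash
python3 -m handwheel '[[-0.1,-0.07,3,0,6],[-0.1,-0.07,7,0,6],[-0.1,-0.07,11,0,6],[-0.1,-0.07,13.5,0,6],[-0.1,-0.07,14.4,0,6],[-0.1,-0.07,14.4,0,6],[-0.1,-0.07,14.4,0,4],[-0.1,-0.07,14.4,0,2.6]]'
python3 -m handwheel '[[0,0,0,0,1.5],[0,0,0,0,1.5],[0,0,0,0,1.5],[0,0,0,0,1.5],[0,0,0,0,1.5],[0,0,0,0,1.5]]' 50
python3 - <<'E'
from h import *
s=r.state();print(s['eef_pos'],s['eef_rot'],s['ft_force'],s['ft_torque'],s['width'])
E
```

```text
time: 4.0
eef_pos: [586.7, 222.3, 89.7]
eef_rot: [-3.138, -0.001, -1.27]
ft_force: [0.6, -0.4, -0.6]
width: 31.7
time: 4.6
eef_pos: [586.7, 222.6, 89.6]
eef_rot: [-3.138, -0.001, -1.27]
ft_force: [0.0, -0.3, 6.0]
width: 21.3
[586.66008254 222.61263661  89.56434532] [-3.13783419e+00 -6.54394189e-04 -1.26973606e+00] [ 0.01501352 -0.26420759  5.97288187] [-0.10807818  0.06722285  0.01252565] 21.31673764830142
```

```bash
python3 - <<'E'
from h import *
d=grab('side');e=grab('top')
f=lambda d,x,y,w,h,s:cv2.resize(d['color'][y:y+h,x:x+w,::-1],(w*s,h*s),interpolation=cv2.INTER_CUBIC)
cv2.imwrite('pics/grasp1.png',np.hstack([f(d,170,220,100,120,4),f(e,110,140,100,120,4)]))
E
```

```text
(no output)
```

View pics/grasp1.png

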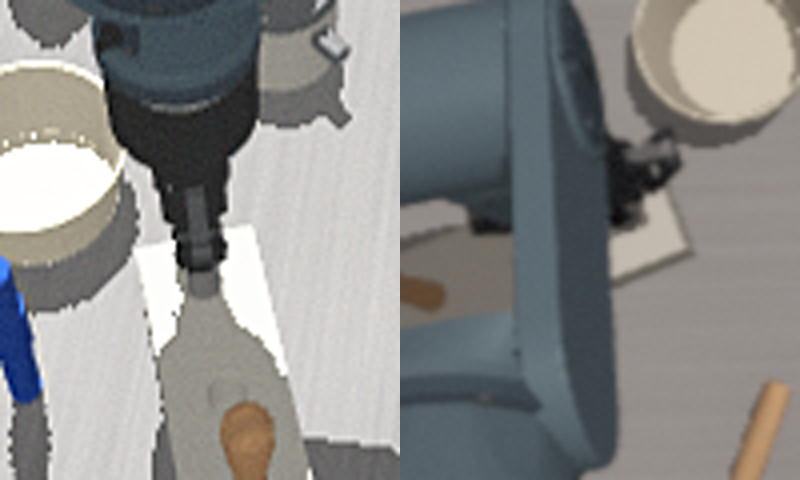

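```bash
python3 -m handwheel '[[0,0,-0.5,0,1.5],[0,0,-1.5,0,1.5],[0,0,-3,0,1.5],[0,0,-5,0,1.5],[0,0,-8.5,0,1.5],[0,0,-12.5,0,1.5],[0,0,-16.5,0,1.5],[0,0,-19.3,0,1.5]]'
python3 - <<'E'
from h import *
s=r.state();p=s['eef_pos'];y=s['eef_rot'][2];d=np.array([517.2,-167.7])-p[:2]
print(s['time'],p,s['eef_rot'],s['ft_force'],s['width'],d@[np.cos(y),np.sin(y)],d@[np.sin(y),-np.cos(y)])
E
```

```text
time: 5.5
eef_pos: [585.6, 222.6, 285.0]
eef_rot: [-3.138, -0.0, -1.27]
ft_force: [-0.1, 0.3, -1.8]
width: 21.4
5.5 [585.62195178 222.55351509 285.044892  ] [-3.13753567e+00 -4.47692379e-04 -1.26981703e+00] [-0.09602703  0.27883215 -1.75527131] 21.443506101274316 352.42623117844806 181.03900437653576
```

```bash
python3 -m handwheel '[[3,1.6,0,0,1.5],[7,3.6,0,0,1.5],[11,5.7,0,0,1.5],[15,7.7,0,0,1.5],[19,9.8,0,0,1.5],[23,11.8,0,0,1.5],[27,13.9,0,0,1.5],[30,15.4,0,0,1.5]]'
python3 -m handwheel '[[2.5,1.3,0,0,1.5],[4,2.1,0,0,1.5],[5.2,2.7,0,0,1.5],[5.2,2.7,0,0,1.5],[5.2,2.7,0,0,1.5],[5.2,2.7,0,0,1.5]]'
python3 - <<'E'
from h import *
s=r.state();p=s['eef_pos'];y=s['eef_rot'][2];D=np.array([517.2,-167.7])-p[:2]
print(s['time'],p,s['eef_rot'],s['ft_force'],s['width'],D@[np.cos(y),np.sin(y)],D@[np.sin(y),-np.cos(y)])
d=grab('side');e=grab('top')
f=lambda d,x,y,w,h,s:cv2.resize(d['color'][y:y+h,x:x+w,::-1],(w*s,h*s),interpolation=cv2.INTER_CUBIC)
cv2.imwrite('pics/over1.png',np.hstack([f(d,200,60,130,150,3),f(e,250,140,130,150,3)]))
q=cloud(d)
for lo,hi in((150,200),(205,240),(205,222),(222,240)):
    w=sel(q,p[:2],25,lo,hi);print(lo,hi,len(w),w.min(0) if len(w) else 0,w.max(0) if len(w) else 0)
    if len(w)>10: print(cyl(w,p[:2],9.5))
E
```

```text
time: 6.3
eef_pos: [526.0, -112.1, 281.6]
eef_rot: [-3.141, -0.001, -1.271]
ft_force: [-0.0, -0.2, -1.5]
width: 21.3
time: 6.9
eef_pos: [516.7, -166.4, 280.4]
eef_rot: [-3.141, 0.0, -1.269]
ft_force: [-0.5, -0.5, -1.2]
width: 21.2
6.9 [ 516.66163817 -166.44796458  280.4330515 ] [-3.14146697e+00  3.73242850e-04 -1.26884065e+00] [-0.51699136 -0.53552089 -1.2283396 ] 21.196923056959246 1.3554915658588578 -0.14166430639392882
150 200 0 0 0
205 240 63 [ 505.95733384 -170.97859879  205.02168266] [ 522.93551989 -154.85061297  239.70692344]
(array([ 5.12211408e+02, -1.78759037e+02,  2.08577310e-02,  8.49036268e-02]), array([ 514.87062304, -168.14912942]))
205 222 30 [ 505.95733384 -170.97859879  205.02168266] [ 522.57947696 -156.51352588  221.48706777]
(array([ 4.85072103e+02, -1.69016494e+02,  2.61483161e-01, -7.01292899e-04]), array([ 514.82068012, -169.24665821]))
222 240 33 [ 506.56576181 -163.21473556  224.12659722] [ 522.93551989 -154.85061297  239.70692344]
(array([ 5.04439291e+02, -1.69032824e+02,  7.86666540e-02,  1.29382159e-02]), array([ 514.76679381, -167.3445796 ]))
```

View pics/over1.png

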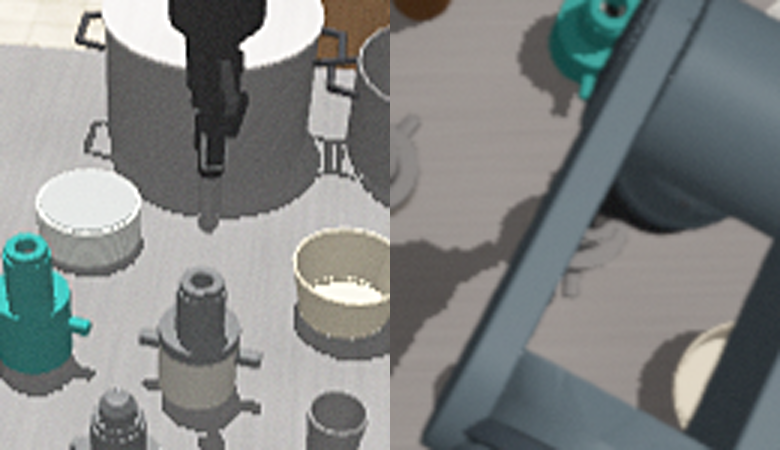

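```bash
python3 -m handwheel '[[0.1,-0.2,1,0,1.5],[0.1,-0.2,2.5,0,1.5],[0.1,-0.2,4,0,1.5],[0.1,-0.2,4.7,0,1.5],[0.1,-0.2,4.7,0,1.5],[0.1,-0.2,4.7,0,1.5],[0.1,-0.2,4.7,0,1.5]]'
cat > chk.py <<'E'
from h import *
s=r.state();p=s['eef_pos'];print(s['time'],p,s['eef_rot'],s['ft_force'],s['width'])
d=grab('side');q=cloud(d)
w=sel(q,(517,-168),25,145,195);z=p[2]-79.6;print('lowest',np.sort(w[:,2])[:5],'exp tip',z)
for lo,hi in((z+23,z+60),(z+24,z+34),(z+34,z+45)):
    w=sel(q,(517,-168),25,lo,hi);print(len(w),cyl(w,(516,-168),9.5)[1],(w[:,0].min()+w[:,0].max())/2)
w=sel(q,(517,-168),32,85,128);print('coupl',cyl(w,(518,-169),24)[1],(w[:,0].min()+w[:,0].max())/2)
E
python3 chk.py
```

```text
time: 7.7
eef_pos: [519.1, -168.1, 234.0]
eef_rot: [-3.141, -0.001, -1.27]
ft_force: [-0.2, -0.3, -1.7]
width: 21.3
7.7 [ 519.13667044 -168.13928278  233.96846145] [-3.14076183e+00 -8.75734419e-04 -1.27010693e+00] [-0.23197306 -0.29341845 -1.73976235] 21.32960619968792
lowest [158.62731693 159.50188658 159.54209224 164.76737954 165.80234212] exp tip 154.36846144916248
68 [ 517.4119366  -169.23080084] 516.4352075421492
14 [ 517.87563898 -169.13703932] 515.7670413569224
23 [ 517.44957251 -169.15788244] 516.0661284514442
coupl [ 517.13827068 -168.12758997] 515.7668792897653
```

```bash
python3 -m handwheel '[[-0.1,0,0.5,0,1.5],[-0.1,0,1,0,1.5],[-0.1,0,1.5,0,1.5],[-0.1,0,1.9,0,1.5],[-0.1,0,2.2,0,1.5],[-0.1,0,2.4,0,1.5],[-0.1,0,2.4,0,1.5]]'
python3 chk.py
```

```text
time: 8.45
eef_pos: [518.3, -166.8, 208.9]
eef_rot: [3.141, 0.0, -1.27]
ft_force: [0.7, 0.2, -0.9]
width: 21.0
8.45 [ 518.30267787 -166.83048778  208.93571678] [ 3.14120885e+00  3.99697843e-04 -1.26999120e+00] [ 0.70940555  0.21556988 -0.92772605] 21.005072043751056
lowest [145.00082109 145.06172123 145.08061781 145.53136223 145.57646216] exp tip 129.3357167821914
67 [ 516.00215099 -167.91220818] 515.4899157006314
14 [ 515.5804585 -168.0000763] 515.7233577664733
21 [ 516.36116208 -167.91545187] 514.9795789461497
coupl [ 517.17072788 -168.31148371] 519.073137687873
```

```bash
for i in 1; do python3 -m handwheel '[[0,-0.08,0.05,0,1.5],[0,-0.08,0.1,0,1.5],[0,-0.08,0.15,0,1.5],[0,-0.08,0.2,0,1.5]]'; python3 -m handwheel '[[0,0,0.05,0,1.5],[0,0,0.1,0,1.5],[0,0,0.15,0,1.5],[0,0,0.2,0,1.5]]';python3 -m handwheel '[[0,0,0.05,0,1.5],[0,0,0.1,0,1.5],[0,0,0.15,0,1.5],[0,0,0.2,0,1.5]]';done
```

```text
time: 8.9
eef_pos: [519.2, -166.7, 207.3]
eef_rot: [-3.141, -0.0, -1.27]
ft_force: [-0.4, 0.5, -1.5]
width: 21.3
time: 9.3
eef_pos: [519.2, -166.7, 205.2]
eef_rot: [3.142, -0.0, -1.27]
ft_force: [-0.8, -0.5, -0.4]
width: 21.6
time: 9.7
eef_pos: [519.2, -166.7, 203.3]
eef_rot: [3.142, 0.0, -1.27]
ft_force: [-0.4, 0.2, -1.6]
width: 21.4
```

```bash
python3 -m handwheel '[[0,0,0.05,0,1.5],[0,0,0.1,0,1.5],[0,0,0.15,0,1.5],[0,0,0.2,0,1.5]]'; python3 -m handwheel '[[0,0,0.05,0,1.5],[0,0,0.1,0,1.5],[0,0,0.15,0,1.5],[0,0,0.2,0,1.5]]'
```

```text
time: 10.1
eef_pos: [519.2, -166.6, 201.2]
eef_rot: [-3.142, 0.0, -1.27]
ft_force: [-0.5, 0.3, -0.5]
width: 21.1
time: 10.5
eef_pos: [519.2, -166.7, 199.2]
eef_rot: [-3.142, 0.0, -1.27]
ft_force: [-0.7, -0.2, -1.4]
width: 21.5
```

```bash
python3 -m handwheel '[[0,0,0.05,0,1.5],[0,0,0.1,0,1.5],[0,0,0.15,0,1.5],[0,0,0.2,0,1.5]]'; python3 -m handwheel '[[0,0,0.05,0,1.5],[0,0,0.1,0,1.5],[0,0,0.15,0,1.5],[0,0,0.2,0,1.5]]'
```

```text
time: 10.9
eef_pos: [519.2, -166.7, 197.2]
eef_rot: [3.142, -0.0, -1.27]
ft_force: [0.6, -0.2, -1.3]
width: 21.6
time: 11.3
eef_pos: [519.2, -166.7, 195.2]
eef_rot: [3.142, 0.0, -1.27]
ft_force: [-0.0, -0.3, -1.4]
width: 21.3
```

```bash
python3 -m handwheel '[[0,0,0.05,0,1.5],[0,0,0.1,0,1.5],[0,0,0.15,0,1.5],[0,0,0.2,0,1.5]]'; python3 -m handwheel '[[0,0,0.05,0,1.5],[0,0,0.1,0,1.5],[0,0,0.15,0,1.5],[0,0,0.2,0,1.5]]'
```

```text
time: 11.7
eef_pos: [519.2, -166.7, 193.3]
eef_rot: [-3.142, 0.0, -1.27]
ft_force: [0.7, -1.3, -0.3]
width: 21.3
time: 12.1
eef_pos: [519.2, -166.7, 191.3]
eef_rot: [-3.142, -0.0, -1.27]
ft_force: [0.5, 0.4, -0.6]
width: 21.8
```

```bash
python3 -m handwheel '[[0,0,0.05,0,1.5],[0,0,0.1,0,1.5],[0,0,0.15,0,1.5],[0,0,0.2,0,1.5]]'; python3 -m handwheel '[[0,0,0.05,0,1.5],[0,0,0.1,0,1.5],[0,0,0.15,0,1.5],[0,0,0.2,0,1.5]]'
```

```text
time: 12.5
eef_pos: [519.2, -166.6, 189.2]
eef_rot: [3.142, -0.0, -1.27]
ft_force: [0.2, -0.6, -1.7]
width: 21.4
time: 12.9
eef_pos: [519.3, -166.8, 187.4]
eef_rot: [-3.142, -0.0, -1.27]
ft_force: [-0.6, -0.4, -1.0]
width: 21.8
```

```bash
python3 -m handwheel '[[0,0,0.05,0,1.5],[0,0,0.1,0,1.5],[0,0,0.15,0,1.5],[0,0,0.2,0,1.5]]'; python3 -m handwheel '[[0,0,0.05,0,1.5],[0,0,0.1,0,1.5],[0,0,0.15,0,1.5]]'
```

```text
time: 13.3
eef_pos: [519.6, -166.9, 185.9]
eef_rot: [-3.141, -0.001, -1.27]
ft_force: [0.1, -0.3, 5.2]
width: 21.7
time: 13.6
eef_pos: [519.7, -166.9, 184.5]
eef_rot: [-3.141, -0.001, -1.27]
ft_force: [-0.7, -0.1, 7.7]
width: 21.4
```

```bash
python3 -m handwheel '[[0,0,0.05,0,1.5],[0,0,0.1,0,1.5],[0,0,0.1,0,1.5]]'
```

```text
time: 13.9
eef_pos: [519.8, -166.9, 183.7]
eef_rot: [-3.14, -0.001, -1.27]
ft_force: [-0.7, 0.0, 7.1]
width: 21.7
```

```bash
python3 -m handwheel '[[0,0,0.05,0,1.5],[0,0,0.1,0,1.5],[0,0,0.15,0,1.5],[0,0,0.15,0,1.5]]'; python3 chk.py
```

```text
time: 14.3
eef_pos: [520.0, -167.0, 182.5]
eef_rot: [-3.14, -0.002, -1.27]
ft_force: [-0.2, -0.6, 7.7]
width: 21.2
14.3 [ 519.95129318 -167.02389029  182.50420117] [-3.14004627e+00 -1.57175209e-03 -1.26996309e+00] [-0.23391605 -0.636445    7.69678933] 21.165022337653973
lowest [145.41775862 145.71301406 145.81487455 146.43116003 146.46411777] exp tip 102.90420116762775
184 [ 515.46934968 -156.0081703 ] 516.4968557038461
59 [ 515.81056825 -154.7830917 ] 516.4968557038461
94 [ 516.87120275 -162.31388011] 516.8166466082173
coupl [ 517.27824798 -168.34270859] 517.0784364231874
```

```bash
python3 -m handwheel '[[0,0,0.05,0,1.5],[0,0,0.1,0,1.5],[0,0,0.15,0,1.5],[0,0,0.15,0,1.5]]'; python3 -m handwheel '[[0,0,0.05,0,1.5],[0,0,0.1,0,1.5],[0,0,0.15,0,1.5],[0,0,0.15,0,1.5]]'
```

```text
time: 14.75
eef_pos: [519.6, -166.9, 180.0]
eef_rot: [-3.141, -0.001, -1.27]
ft_force: [0.8, -0.5, 3.3]
width: 21.4
time: 15.15
eef_pos: [519.2, -166.7, 178.1]
eef_rot: [3.142, -0.0, -1.27]
ft_force: [1.3, -2.1, 3.0]
width: 21.7
```

```bash
python3 -m handwheel '[[0,0,0.05,0,1.5],[0,0,0.1,0,1.5],[0,0,0.15,0,1.5],[0,0,0.15,0,1.5]]'; python3 -m handwheel '[[0,0,0.05,0,1.5],[0,0,0.1,0,1.5],[0,0,0.15,0,1.5],[0,0,0.15,0,1.5]]'
```

```text
time: 15.55
eef_pos: [519.0, -166.6, 176.6]
eef_rot: [3.141, 0.0, -1.27]
ft_force: [1.9, -1.4, 3.4]
width: 20.9
time: 15.95
eef_pos: [518.9, -166.4, 175.0]
eef_rot: [3.141, 0.001, -1.27]
ft_force: [1.6, -0.9, -0.7]
width: 21.4
```

```bash
python3 -m handwheel '[[0,0,0.05,0,1.5],[0,0,0.1,0,1.5],[0,0,0.1,0,1.5]]'
```

```text
time: 16.25
eef_pos: [519.0, -166.5, 174.1]
eef_rot: [3.141, 0.001, -1.27]
ft_force: [0.4, -0.7, 3.8]
width: 21.4
```

```bash
python3 -m handwheel '[[0,0,0.05,0,1.5],[0,0,0.1,0,1.5],[0,0,0.1,0,1.5]]'
```

```text
time: 16.55
eef_pos: [519.2, -166.6, 173.3]
eef_rot: [3.142, 0.0, -1.27]
ft_force: [0.4, -0.9, 4.4]
width: 21.5
```

```bash
python3 -m handwheel '[[0,0,0.05,0,1.5],[0,0,0.1,0,1.5],[0,0,0.1,0,1.5]]'
```

```text
time: 16.85
eef_pos: [519.3, -166.6, 172.5]
eef_rot: [-3.141, 0.0, -1.27]
ft_force: [-0.4, 1.2, 6.2]
width: 21.5
```

```bash
python3 -m handwheel '[[0,0,0.05,0,1.5],[0,0,0.1,0,1.5],[0,0,0.1,0,1.5]]'
```

```text
time: 17.15
eef_pos: [519.7, -166.7, 172.4]
eef_rot: [-3.141, -0.001, -1.27]
ft_force: [-0.8, 1.7, 9.7]
width: 21.2
```

```bash
python3 -m handwheel '[[0,0,0.05,0,1.5],[0,0,0.08,0,1.5],[0,0,0.08,0,1.5]]'
```

```text
time: 17.45
eef_pos: [520.0, -166.8, 172.3]
eef_rot: [-3.14, -0.001, -1.27]
ft_force: [-1.6, 1.8, 15.0]
width: 21.3
```

```bash
python3 -m handwheel '[[0,0,-0.1,0,1.5],[0,0,-0.2,0,1.5],[0,0,-0.3,0,1.5],[0,0,-0.4,0,1.5],[0,0,-0.5,0,1.5],[0,0,-0.5,0,1.5]]'; python3 -m handwheel '[[0,0,-0.05,0,1.5],[0,0,-0.1,0,1.5],[0,0,-0.15,0,1.5],[0,0,-0.15,0,1.5]]'
```

```text
time: 18.05
eef_pos: [518.8, -166.6, 174.7]
eef_rot: [3.141, 0.001, -1.27]
ft_force: [1.2, -1.5, -2.4]
width: 21.5
time: 18.45
eef_pos: [518.7, -166.4, 176.3]
eef_rot: [3.141, 0.001, -1.27]
ft_force: [1.5, -1.8, -8.1]
width: 21.1
```

```bash
python3 -m handwheel '[[0,0,-0.05,0,1.5],[0,0,-0.1,0,1.5],[0,0,-0.15,0,1.5],[0,0,-0.15,0,1.5]]'
```

```text
time: 18.85
eef_pos: [518.8, -166.4, 178.0]
eef_rot: [3.141, 0.001, -1.27]
ft_force: [1.3, -1.2, -10.9]
width: 21.3
```

```bash
python3 -m handwheel '[[0,0,-0.03,0,1.5],[0,0,-0.03,0,1.5],[0,0,-0.03,0,1.5],[0,0,-0.03,0,1.5],[0,0,-0.03,0,1.5],[0,0,-0.03,0,1.5],[0,0,-0.03,0,1.5],[0,0,-0.03,0,1.5]]'; python3 - <<'E'
from h import *
s=r.state();print(s['eef_pos'],s['ft_force'])
for k in range(2):
    d=grab('side');q=cloud(d)
    w=sel(q,(517.2,-168),20.5,134,155);w=w[np.hypot(w[:,0]-517.2,w[:,1]+168)>12.5]
    o=cloud(dict(np.load('last_side.npz')))
    print(len(w),np.median(w[:,2]),np.percentile(w[:,2],[70,80,90]))
f=lambda d,x,y,w,h,s:cv2.resize(d['color'][y:y+h,x:x+w,::-1],(w*s,h*s),interpolation=cv2.INTER_CUBIC)
cv2.imwrite('pics/tug.png',f(d,230,110,75,75,8))
E
```

```text
time: 19.65
eef_pos: [519.0, -166.5, 178.6]
eef_rot: [3.141, 0.001, -1.27]
ft_force: [-0.3, -0.2, -12.9]
width: 21.5
[ 519.04158236 -166.47824835  178.63878275] [ -0.32663839  -0.15181013 -12.92682903]
71 144.04347857390349 [144.81157055 145.41678805 145.76578979]
69 144.58459424756904 [145.51398998 145.87078363 146.64477449]
```

View pics/tug.png

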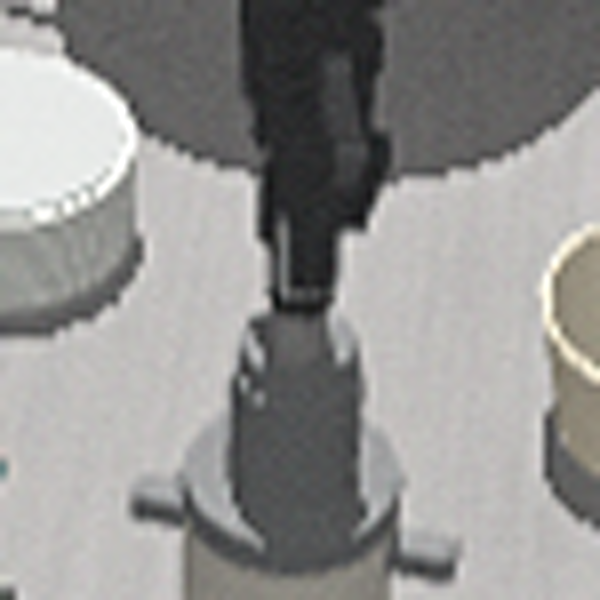

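```bash
python3 -m handwheel '[[0,0,0.1,0,1.5],[0,0,0.2,0,1.5],[0,0,0.3,0,1.5],[0,0,0.4,0,1.5],[0,0,0.5,0,1.5],[0,0,0.6,0,1.5],[0,0,0.7,0,1.5],[0,0,0.7,0,1.5]]'; python3 - <<'E'
from h import *
d=grab('side');q=cloud(d)
w=sel(q,(517.2,-168),20.5,134,155);w=w[np.hypot(w[:,0]-517.2,w[:,1]+168)>12.5]
print(len(w),np.median(w[:,2]),np.percentile(w[:,2],[70,80,90]))
E
```

```text
time: 20.55
eef_pos: [520.1, -167.1, 173.1]
eef_rot: [-3.14, -0.002, -1.27]
ft_force: [-0.5, 2.5, 5.0]
width: 21.3
61 141.12876999350237 [141.49095292 141.88917044 142.3480828 ]
```

```bash
python3 -m handwheel '[[0,0,-0.05,0,1.5],[0,0,-0.1,0,1.5],[0,0,-0.1,0,1.5]]'; python3 -m handwheel '[[0,0,0,0,2.6],[0,0,0,0,3.5],[0,0,0,0,4.5],[0,0,0,0,6],[0,0,0,0,6],[0,0,0,0,6]]'
```

```text
time: 20.9
eef_pos: [519.6, -167.1, 173.2]
eef_rot: [-3.141, -0.001, -1.27]
ft_force: [-0.1, 1.3, 4.1]
width: 21.4
time: 21.5
eef_pos: [519.2, -166.7, 172.7]
eef_rot: [3.141, 0.0, -1.27]
ft_force: [0.1, -0.9, -0.8]
width: 60.1
```

```bash
python3 -m handwheel '[[0,0,-1,0,6],[0,0,-3,0,6],[0,0,-6,0,6],[0,0,-9,0,6],[0,0,-12,0,6],[0,0,-14,0,6],[0,0,-15,0,6],[0,0,-15,0,6]]'; python3 -m handwheel '[[-2,-4,0,0,6],[-3,-8,0,0,6],[-3,-12,0,0,6],[-3,-15,0,0,6],[-3,-15,0,0,6],[-3,-15,0,0,6]]'; cat > fin.py <<'E'
from h import *
d=grab('side');e=grab('top');q=cloud(d);s=r.state();print(s['time'],s['eef_pos'],s['ft_force'],s['width'])
w=sel(q,(517.2,-168),20.5,134,150);w=w[np.hypot(w[:,0]-517.2,w[:,1]+168)>13]
print('collar',len(w),np.median(w[:,2]),np.percentile(w[:,2],[70,90]))
for n,Q in(('side',q),('top',cloud(e))):
    w=sel(Q,(517.2,-168),25,150,280);print(n,'tube top',len(w),w[:,2].max() if len(w) else 0)
    w=sel(Q,(517.2,-168),20,160,195);print(cyl(w,(517,-168),11.5))
    w=sel(Q,(517.2,-168),20,212,232);print('top',cyl(w,(517,-168),9.5)[1])
f=lambda d,x,y,w,h,s:cv2.resize(d['color'][y:y+h,x:x+w,::-1],(w*s,h*s),interpolation=cv2.INTER_CUBIC)
cv2.imwrite('pics/fin%d.png'%(10*s['time']),np.hstack([f(d,200,60,130,180,3),f(e,250,140,130,180,3)]))
E
python3 fin.py; ls pics
```

```text
time: 22.3
eef_pos: [519.8, -167.0, 324.7]
eef_rot: [-3.139, -0.002, -1.27]
ft_force: [0.3, -0.5, -0.8]
width: 60.4
time: 22.9
eef_pos: [653.1, -93.1, 320.3]
eef_rot: [3.138, 0.002, -1.269]
ft_force: [-0.8, -0.2, -0.8]
width: 59.9
23.0 [652.62757377 -93.78147012 321.76774985] [ 0.01858827 -0.32245192  0.68251125] 59.774575905585884
collar 60 140.73620560627887 [141.77679257 142.79046937]
side tube top 221 243.98101924708203
(array([ 5.18308369e+02, -1.67157148e+02, -7.03652536e-03, -1.17659266e-02]), array([ 517.7570865 , -168.07006626]))
top [ 517.47436342 -168.36266645]
top tube top 9 242.6454453994827
(array([ 517., -168.,    0.,    0.]), array([ 517., -168.]))
top [ 517. -168.]
crop0.png
fin230.png
grasp1.png
over1.png
side0.png
top0.png
tug.png
```

View pics/fin230.png

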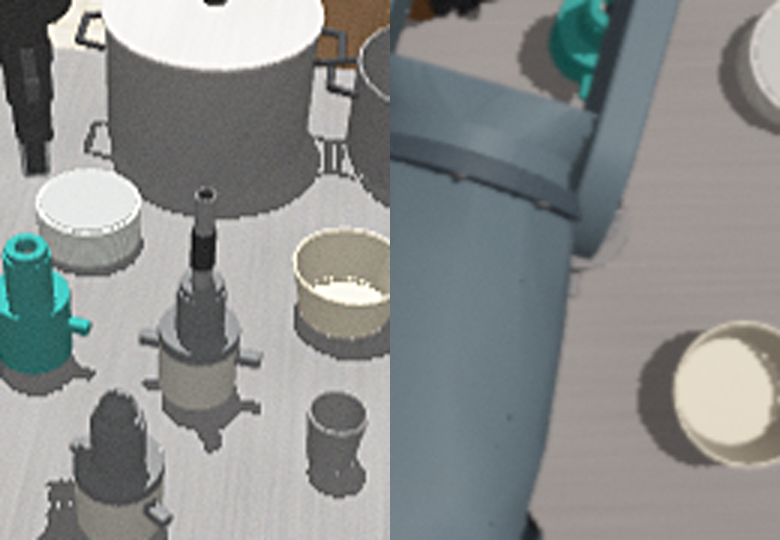

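The side view shows the tube standing upright in the open grey coupling, with its top at crop pixel (205,192). The collar is down and the gripper is clear at the upper left.

```bash
python3 -m handwheel '[[0,0,0,0,6],[0,0,0,0,6],[0,0,0,0,6],[0,0,0,0,6]]'; python3 -c "
from plant import r; print(r.hand_in())"
```

```text
time: 23.4
eef_pos: [653.4, -93.8, 323.2]
eef_rot: [-3.141, -0.0, -1.27]
ft_force: [-0.1, 0.1, 0.1]
width: 60.0
the job is handed in; nothing more can be done
None
```

The bare steel tube is standing in the open grey coupling, caught by the grip and released. I handed the job in at 23.4 s; no verdict was reported.

- **Push:** The jaws spread at about 9 N, and the valve stopped hard at about 16 N.
- **Tug:** I pulled with about 10 to 12 N for roughly 0.8 s. The camera showed the collar about 3 to 4 mm up while the tube stayed in.
- **Release:** I lowered the tube, let go, and moved the arm clear.

**Last checks:**
- The tube is upright and within about 1 mm of the coupling's axis.
- Its tip is about 40 to 45 mm below the mouth.
- The collar reads 140.7 mm, which is down.
- The force on the tool is near zero.

**What I could not confirm:**
- The arm blocked the top camera's view of the coupling, so the final position rests on the side camera alone.
- I did not measure the bystanders again. I only saw that those in view (lids, one bowl, cup) looked undisturbed, and I noticed no unexpected contact forces.
- The gripper read 21.3 mm on the 23 mm sleeve. I saw no sign of slipping.

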